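# Clear the turntable, dock the jug and lid it

### The arm

A 7-joint arm with a two-finger parallel gripper is mounted at the origin on the work surface. World frame = base frame: x ahead of the robot, y to its left, z up, the work surface at z = 0. Lengths are in m, angles in rad, forces in N, time in s.
With the tool pointing down it reaches from about 0.425 to 0.925 m from the base axis. Payload 6.8 kg.
Tool frame: the origin (TCP) lies on the mounting face of the last link; the fingertips stand 173 mm ahead of it and the grasp point (between the pads) lies 155 mm ahead of it; z points along the fingers, y is the line along which they close (so a half turn about z gives the same grasp; the last joint's range is limited). The gripper opens to 85 mm and grips with 20 to 120 N. Pads are 22 mm wide; open, the fingers measure 114 mm over their backs; the gripper's body (76 mm by 85 mm) begins 54 mm behind the grasp point. The pads swing forward as they close: fully open they stand 13 mm farther back than shut.
Start: joints at [1.085, 0.477, 0.022, 1.555, -0.011, 1.109, -0.083], TCP at [0.249, -0.627, 0.405] pointing down, gripper open.
Joint ranges: [-2.96, 2.96], [-0.34, 2.1], [-1.41, 1.46], [0.24, 2.44], [-1.37, 4.51], [0.17, 1.92], [-2.96, 2.96]. Speed limits (rad/s): [2.39, 2.39, 3.14, 3.14, 3.14, 3.14, 3.14].

### API

Orientations are given as a rotation vector (axis times angle).
In Python, from bench import r gives the robot as it stands.
- The arm moves only by the tool carry_out, never from a script. Its argument "moves" is a list of rows, each a list of 5 numbers: the shift along the tool's x, y, z in m, then the turn about the tool's z in rad, then the finger opening in m, from 0 to 0.0854. In form: [[dx, dy, dz, roll, claw], ...]. A call has exactly 8 rows; each row is the pose to reach, as a shift and turn from the pose commanded when the call began, along the tool's axes at that moment; what a row does not reach only later rows make up. A row lasts 1/10 s, in which the tool goes at most 50 mm and 8.59 degrees, less where a joint would pass 70% of its speed; a pose out of reach is approached as far as the arm can. A call with a gripper value outside its range is refused whole. The fingers move at their own pace and stop on an object; "force" is the grip in N (left out, the last holds). Time passes only in rows, so rows that repeat a pose let the fingers close, or fill a call up. It gives the time, the measured TCP pose, the force, the opening and the grip force at its end, in the units of the state.
- r.get_obs(): the state, without advancing time (a new reading comes with each control period).
- r.grab_frame(name): name is "scene" or "top" or "wrist"; returns the picture (400x640x3 uint8, red, green, blue); there is no depth.
- r.calibration(name): a dict with "fx", "fy", "cx", "cy" (pixels), "rvec" (rotation vector, rad) and "tvec" (3), from world to camera coordinates, as OpenCV has them. Camera axes: x right, y down, z forward; pixel columns grow to the right and rows downward; lengths in m; the calibration is good to about 2 mm. A picture is of the moment at which its call begins: read the wrist's pose just before it. calibration takes no time and is no camera call; for the wrist camera it gives the pose at the moment of the call.
- r.hand_in(): hands the job in; it is judged then, once.
The state is a dict: "clock": time; "joints": joint angles; "qvel": joint speeds; "tau": joint torques, N m; "tcp_pos": TCP position; "orientation": TCP orientation; "contact_force": force on the tool from outside, world axes, zero at the start; "moment": the same for the moment, N m; "grip_width": finger opening in m; "gripper_force": force on a finger pad.
Only numpy, scipy, OpenCV 4.12 (cv2) and the standard library are available. Lean on these libraries where they do the work, as an engineer would, in place of code of your own. Each camera call takes 0.05 s, during which the arm holds its last target. There are 200 camera calls.

### The job

Put the yam offcut that lies on the dock at the middle of the turntable into the open scrap bin. Then take the steel jug out of its sloping drain stand, seat it fully home and upright on the two pegs of the dock, either way round, and last put its lid on, plug down in the mouth and flush on the rim. Leave the mug, the tub and the tin standing where they are on the turntable.

Things in the scene. Friction and masses are not known exactly. Their poses are not given: they have to be found in the camera images.
- turntable: Round grey plastic turntable, 400 mm across, top face 28 mm above the table; it turns on its upright axis with some drag (0.4 N m). Origin on the axis at table height, z up. At its middle is fixed the jug's dock: a grey disc 140 mm across, top 52 mm above the table, carrying two upright steel pegs.
- dock (a point): Centre of the dock's flat top, 52 mm above the table; axes as the turntable's. The two pegs stand at y = -35 and +35 mm, x = 0, from it: round, 13 mm across, 18 mm tall, the top 6 mm tapering to 6 mm across.
- jug: Stainless steel jug, 144 mm tall, about 0.45 kg. Origin: centre of its underside, z along its axis to the mouth. Foot: black plastic block 92 (x) by 104 (y) by 24 mm high with two 18 mm round holes through it at y = -35 and +35 mm, x = 0, that fit over the pegs. Round body 88 mm across up to z = 85 mm; bar handle on its +x side out to x = 81 mm, z 35 to 99 mm.
- jug_neck (a point): On the jug's axis at jug z = 127 mm, jug axes: the middle of its straight round neck, 62 mm across, from z = 110 to the rim at 144 mm (wall 3 mm, mouth 56 mm across). The place to grip: fingers closing along the jug's y, tool along the jug's axis.
- stand: Fixed wooden drain stand, 180 (x) by 135 (y) by 90 mm high, origin at its underside's centre. The jug starts on its sloping ledge, jug origin at about (30, 0, 45) mm, jug z tilted 0.56 rad (32 deg) from vertical toward the stand's -x (robot side), handle uppermost. A board supports the jug's -x side to jug z = 77 mm; 18 mm cheeks stand 6 mm off the foot's y ends. Lift it out along its axis.
- lid: Round jug lid, 0.08 kg, lying plug down on the turntable at one of four places some 150 mm from its axis. Origin: centre of the plug's underside, z up. Black plug 48 mm across, 14 mm deep (lowest 5 mm tapering to 40 mm); steel flange 72 mm across, z 14 to 20 mm; round knob 22 mm across, z 20 to 48 mm. Seated, its origin is at jug z = 130 mm on the jug's axis.
- offcut: Brown chunk of yam with pale cut ends, a rounded block 85 (x) by 40 (y) by 46 mm high, 0.13 kg, lying on the dock between the two pegs. Origin: centre of its underside. Pegs rise 18 mm beside it, so keep the fingertips 20 mm above the dock.
- bin: Fixed open grey plastic scrap bin, outside 220 mm (x) by 160 mm (y), 100 mm tall, 5 mm walls, empty at the start, standing on the table on one side of the turntable (the drain stand is on the other; they can be swapped). Origin: centre of its underside, z up.
- milk_tin: Closed food tin, 74 mm across, 60 mm tall, standing on the turntable. To be left alone. Origin: centre of its underside.
- mug: White ceramic mug, 74 mm across, 75 mm tall with a side handle, standing on the turntable. To be left alone. Origin: centre of its underside.
- tub: White plastic tub with a grey lid, 88 mm across, 68 mm tall, standing on the turntable. To be left alone. Origin: centre of its underside.
Not all that is in view belongs to the job. What is meant by the offcut is not blue, and is the larger of those in its own colour. What is shaped like the lid but turquoise is not meant.

How it is judged:
By the outcome, as a careful person would: the job done as asked, in the order asked, and still so for the second after the job is handed in, with the robot touching nothing.
It also fails if it takes over 72 s, if anything falls off the work surface, if the arm or the gripper's body presses on something with over 40 N, if the wrist force passes 120 N, or if a joint passes its speed limit or range.

## Working session

There is one attempt and no reset: what is moved stays moved. The work goes in short steps, Python scripts to look and compute and a tool call to move; the robot and the scene stay as the last step left them, time stands still between calls to the robot, and variables do not carry over. Pictures are saved under pics/ and viewed, at most 10 in all, crops included, and the job is handed in when it is done.

Besides the shell and the picture viewer there is one more tool, called after ">>>" as a command line: name --pt "numbers of a row" for each row, then --argument value for the rest. carry_out: Moves the arm, as the interface text tells. Its arguments: {"type":"object","properties":{"moves":{"type":"array","items":{"type":"array","items":{"type":"number"}}},"force":{"type":"number"}},"required":["moves"]}

```bash
mkdir -p pics; ls; python3 - <<'E'
from bench import r
import cv2
o=r.get_obs();print(o)
for n in("scene","top"):
    c=r.calibration(n);print(n,c)
a=r.grab_frame("scene");b=r.grab_frame("top")
cv2.imwrite("pics/s0.png",a[:,:,::-1]);cv2.imwrite("pics/t0.png",b[:,:,::-1])
E
```

```text
pics
{'clock': 0.0, 'joints': array([ 1.08489692,  0.47780976,  0.02235035,  1.55642831, -0.01148842,
        1.10936851, -0.08310889]), 'qvel': array([ 1.41828294e-03,  8.26152749e-04, -2.89827014e-04,  6.55832876e-06,
        5.12231030e-04,  6.41503060e-04, -3.05921308e-06]), 'tau': array([-9.32926099e-06, -5.96441674e+01,  1.60841670e+00, -2.81189561e+01,
        1.27169615e-02,  9.37143923e-03,  2.29093740e-05]), 'tcp_pos': array([ 0.24889035, -0.62714012,  0.40372895]), 'orientation': array([-3.08392155e+00, -5.89595186e-01,  7.94668408e-04]), 'contact_force': array([0.10303168, 0.53687482, 0.15093228]), 'moment': array([-0.05553026,  0.02966171,  0.05715168]), 'gripper_force': 0.0, 'grip_width': 0.08513730039914003}
scene {'fx': 396.20743320397764, 'fy': 396.20743320397764, 'cx': 321.6028895673341, 'cy': 194.6673849263349, 'rvec': array([ 1.66172302,  1.74381886, -0.82754335]), 'tvec': array([ 0.01410831, -0.21488827,  1.64676746])}
top {'fx': 363.06077605862123, 'fy': 363.06077605862123, 'cx': 323.44025910584963, 'cy': 195.33345479047648, 'rvec': array([ 2.19735158, -2.17996186,  0.0412886 ]), 'tvec': array([0.01297246, 0.48986677, 1.21005656])}
```

View pics/s0.png

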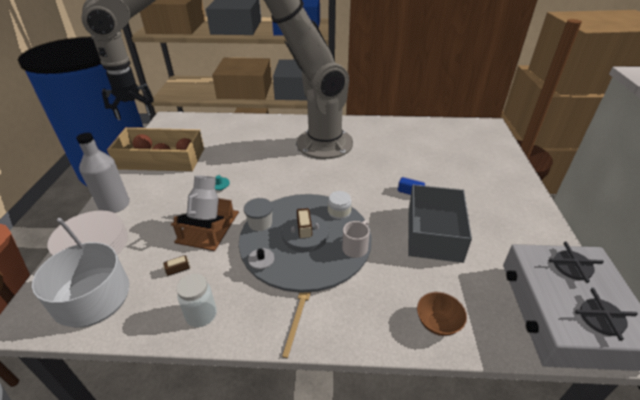

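View pics/t0.png

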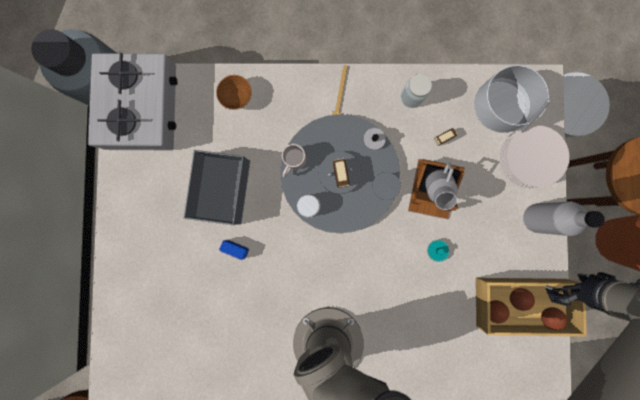

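Candidates for the offcut:
- Brown and pale block on the dock, top (341,172), the larger one. This is my choice.
- Small brown and pale block on the table, top (446,137).
- Blue block, top (234,250).

Candidates for the lid:
- Steel lid, top (375,139). This is my choice.
- Turquoise lid, top (438,250).

The bin is at top (217,187) and the stand is at (437,188). I'll check the choice in a close crop.

```bash
cat > h.py <<'E'
import numpy as np,cv2
from bench import r
from scipy.spatial.transform import Rotation as R
def ray(c,uv,z):
    """pixels (N,2) -> world points on plane z"""
    M=R.from_rotvec(c["rvec"]).as_matrix();t=np.asarray(c["tvec"])
    uv=np.atleast_2d(uv).astype(float)
    d=np.c_[(uv[:,0]-c["cx"])/c["fx"],(uv[:,1]-c["cy"])/c["fy"],np.ones(len(uv))]@M
    o=-M.T@t
    return o+d*((z-o[2])/d[:,2:3])
def proj(c,P):
    return cv2.projectPoints(np.atleast_2d(P).astype(float),np.array(c["rvec"]),np.array(c["tvec"]),np.array([[c["fx"],0,c["cx"]],[0,c["fy"],c["cy"]],[0,0,1]]),None)[0][:,0]
def circ(P):
    A=np.c_[2*P[:,:2],np.ones(len(P))];s=np.linalg.lstsq(A,(P[:,:2]**2).sum(1),rcond=None)[0]
    return s[0],s[1],np.sqrt(s[2]+s[0]**2+s[1]**2)
def totool(w):
    """world vector -> tool axes"""
    o=r.get_obs();return R.from_rotvec(o["orientation"]).inv().apply(w)
E
python3 - <<'E'
from h import *
c=r.calibration("top");b=cv2.imread("pics/t0.png")
cv2.imwrite("pics/t0c.png",cv2.resize(b[105:240,280:475],None,fx=4,fy=4,interpolation=cv2.INTER_CUBIC))
hsv=cv2.cvtColor(b,cv2.COLOR_BGR2HSV)
dark=((hsv[...,2]<130)).astype(np.uint8)
print("hsv disc",hsv[215,330],"table",hsv[250,300],"bin",hsv[190,215],"offcut",hsv[172,341],"wood",hsv[208,425])
def big(mask,x0,x1,y0,y1):
    m=np.zeros_like(mask);m[y0:y1,x0:x1]=mask[y0:y1,x0:x1]
    cs=cv2.findContours(m,cv2.RETR_EXTERNAL,cv2.CHAIN_APPROX_NONE)[0]
    return max(cs,key=cv2.contourArea)
k=big(dark,276,406,105,240)[:,0]
P=ray(c,k,.028)
for _ in range(5):
    x,y,rr=circ(P);e=abs(np.hypot(P[:,0]-x,P[:,1]-y)-rr);P=P[e<max(.004,np.median(e)*2)]
print("turntable",x,y,rr,len(P))
k=big(dark,180,256,145,230)
q=cv2.minAreaRect(ray(c,k[:,0],.1)[:,:2].astype(np.float32));print("bin",q)
wood=((hsv[...,0]<20)&(hsv[...,1]>110)).astype(np.uint8)
k=big(wood,400,475,150,225);print("wood bbox",cv2.boundingRect(k))
q=cv2.minAreaRect(ray(c,k[:,0],.08)[:,:2].astype(np.float32));print("stand",q)
tq=((abs(hsv[...,0].astype(int)-88)<10)&(hsv[...,1]>100)).astype(np.uint8)
k=big(tq,400,475,220,280);print("turq",ray(c,k[:,0],.015).mean(0))
E
```

```text
hsv disc [105  17 119] table [ 12  22 199] bin [96 17 77] offcut [ 20  63 216] wood [ 13 167 136]
turntable 0.5652941008922777 -0.04922957046087953 0.20229130059517528 321
bin ((0.5121452808380127, 0.34233036637306213), (0.23938913643360138, 0.22313739359378815), 1.0325078964233398)
wood bbox (409, 160, 41, 58)
stand ((0.5121009945869446, -0.3315501809120178), (0.12517498433589935, 0.16833807528018951), 78.53018951416016)
turq [ 0.3094195  -0.36526491  0.015     ]
```

View pics/t0c.png

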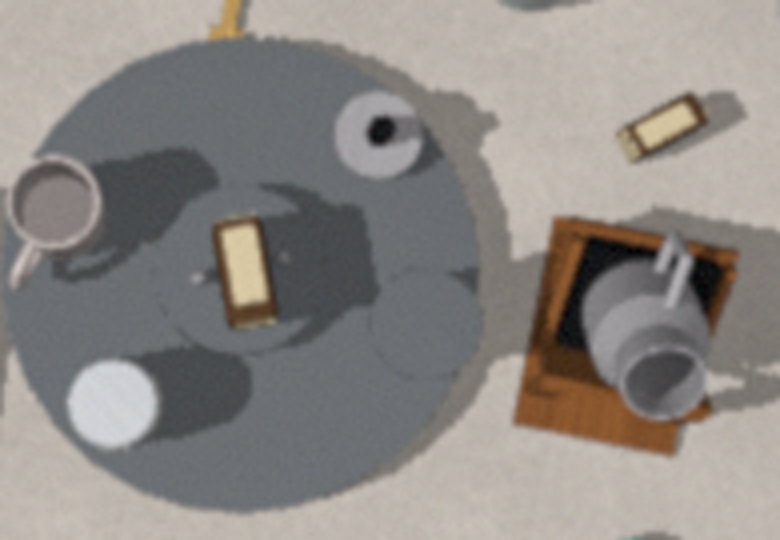

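The crop shows the brown and pale block between the pegs at crop (245,272). The pegs are at (197,278) and (285,258), and the lid is at (379,134). The jug mouth is centred at (662,382), and the stand is yawed about -10°. The choices hold.

```bash
cat >> h.py <<'E'
def plan(p,yd):
    """TCP target p, closing direction yd (world xy) -> move in tool axes + roll"""
    o=r.get_obs();Rm=R.from_rotvec(o["orientation"]);v=Rm.inv().apply(np.array(p)-o["tcp_pos"])
    l=Rm.inv().apply([yd[0],yd[1],0]);a=np.arctan2(l[1],l[0])-np.pi/2
    a=(a+np.pi/2)%np.pi-np.pi/2
    print("move",v.round(4),"roll",round(a,4),"j7",o["joints"][6].round(3),"tcp",o["tcp_pos"].round(4),"tooly",Rm.as_matrix()[:,1].round(3),"tilt",Rm.as_matrix()[:,2].round(3));return v,a
E
python3 - <<'E'
from h import *
c=r.calibration("top");b=cv2.imread("pics/t0.png");hsv=cv2.cvtColor(b,cv2.COLOR_BGR2HSV)
cr=lambda x,y:[280+(x+.5)/4-.5,105+(y+.5)/4-.5]
m=((hsv[...,0]<30)&(hsv[...,1]>50)).astype(np.uint8)
w=np.zeros_like(m);w[155:192,328:356]=m[155:192,328:356]
k=max(cv2.findContours(w,cv2.RETR_EXTERNAL,cv2.CHAIN_APPROX_NONE)[0],key=cv2.contourArea)[:,0]
q=cv2.minAreaRect(ray(c,k,.098)[:,:2].astype(np.float32));print("offcut rect",q,(q[0]))
pegs=ray(c,[cr(197,278),cr(285,258)],.07);print("pegs",pegs,pegs.mean(0))
print("lid",ray(c,[cr(379,134)],.045),ray(c,[cr(382,130)],.073))
bc=ray(c,[[193,150],[250,157],[242,224],[184,219]],.1);print("bin",bc.mean(0))
mo=ray(c,[cr(662,382)],.167)[0];print("mouth",mo)
fr=ray(c,[cr(517,423),cr(675,453)],.03);d=fr[0]-fr[1];yaw=np.arctan2(-d[0],d[1]);print("stand yaw",yaw)
for n,x,y,z in(("mug",53,203,.103),("tin",112,404,.088),("tub",426,322,.096)):print(n,ray(c,[cr(x,y)],z))
y=pegs[0]-pegs[1];plan([q[0][0],q[0][1],.404],y[:2])
E
```

```text
offcut rect ((0.5577030777931213, -0.037547528743743896), (0.08558041602373123, 0.04027342423796654), 9.698627471923828) (0.5577030777931213, -0.037547528743743896)
pegs [[ 0.55529083 -0.0008622   0.07      ]
 [ 0.57193488 -0.0715394   0.07      ]] [ 0.56361286 -0.0362008   0.07      ]
lid [[ 0.67835954 -0.15008113  0.045     ]] [[ 0.67570364 -0.14895803  0.073     ]]
bin [0.50789198 0.34972031 0.1       ]
mouth [ 0.47047593 -0.34160314  0.167     ]
stand yaw -0.18031791383637014
mug [[0.61001635 0.11263635 0.103     ]]
tin [[0.45295916 0.0654847  0.088     ]]
tub [[ 0.51900645 -0.18058331  0.096     ]]
move [ 5.045e-01 -4.341e-01  5.000e-04] roll 0.1465 j7 -0.083 tcp [ 0.2489 -0.6272  0.4038] tooly [ 0.369 -0.929 -0.002] tilt [-0.001  0.001 -1.   ]
```

>>> carry_out --pt "0.504 -0.434 0 0.19 0.085" --pt "0.504 -0.434 0 0.19 0.085" --pt "0.504 -0.434 0 0.19 0.085" --pt "0.504 -0.434 0 0.19 0.085" --pt "0.504 -0.434 0 0.19 0.085" --pt "0.504 -0.434 0 0.19 0.085" --pt "0.504 -0.434 0 0.19 0.085" --pt "0.504 -0.434 0 0.19 0.085" --force 60

```text
clock: 0.9
tcp_pos: [0.4348, -0.271, 0.4046]
orientation: [-3.128, -0.294, 0.0]
contact_force: [1.7, 0.0, 0.2]
grip_width: 0.0849
gripper_force: 0.0
```

>>> carry_out --pt "0.165 -0.207 0 0 0.085" --pt "0.165 -0.207 0 0 0.085" --pt "0.165 -0.207 0 0 0.085" --pt "0.165 -0.207 0 0 0.085" --pt "0.165 -0.207 0 0 0.085" --pt "0.165 -0.207 0 0 0.085" --pt "0.165 -0.207 0 0 0.085" --pt "0.165 -0.207 0 0 0.085"

```text
clock: 1.7
tcp_pos: [0.5575, -0.0399, 0.4042]
orientation: [3.127, 0.293, -0.002]
contact_force: [-0.5, -1.0, -1.1]
grip_width: 0.0847
gripper_force: 0.0
```

```bash
python3 - <<'E'
from h import *
c=r.calibration("wrist");a=r.grab_frame("wrist")[:,:,::-1].copy();cv2.imwrite("pics/w1.png",a)
plan([.558,-.0375,.404],[-.18,.98])
M=R.from_rotvec(c["rvec"]).as_matrix();print("cam at",-M.T@c["tvec"],M[2])
E
```

```text
move [ 0.0012 -0.003   0.0003] roll 0.0039 j7 -1.507 tcp [ 0.5573 -0.0407  0.4043] tooly [ 0.184 -0.983  0.001] tilt [-0.001 -0.001 -1.   ]
cam at [ 0.63010398 -0.02597229  0.37415182] [-0.28207758 -0.05521056 -0.95780167]
```

View pics/w1.png

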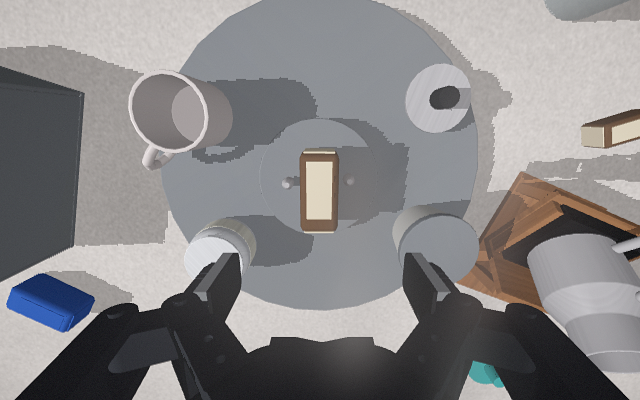

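Wrist view: the offcut is at (319,191), aligned with the tool, and the pegs are at (286,183) and (350,181). The lid flange is at (438,98). The jug neck is on the right, and the bin's near wall is on the left.

```bash
python3 - <<'E'
from h import *
c=r.calibration("wrist");b=cv2.imread("pics/w1.png");hsv=cv2.cvtColor(b,cv2.COLOR_BGR2HSV)
p=ray(c,[[286,183],[350,181]],.069);print("pegs",p[:,:2],p.mean(0),np.linalg.norm(p[0]-p[1]),np.arctan2(-(p[0]-p[1])[0],(p[0]-p[1])[1]))
w=np.zeros(b.shape[:2],np.uint8);m=((hsv[...,0]<30)&(hsv[...,1]>45)&(hsv[...,1]<110)&(hsv[...,2]>150)).astype(np.uint8);w[158:225,300:340]=m[158:225,300:340]
k=max(cv2.findContours(w,cv2.RETR_EXTERNAL,cv2.CHAIN_APPROX_NONE)[0],key=cv2.contourArea)[:,0]
q=cv2.minAreaRect(ray(c,k,.098)[:,:2].astype(np.float32));print("offcut pale",q)
print("lid",ray(c,[[438,98]],.048),"r",np.linalg.norm(ray(c,[[405,98]],.048)-ray(c,[[471,98]],.048)))
plan([q[0][0],q[0][1],.244],[-.18,.98])
E
```

```text
pegs [[ 5.58445840e-01 -5.70663746e-04]
 [ 5.73785713e-01 -7.05143035e-02]] [ 0.56611578 -0.03554248  0.069     ] 0.0716060364574587 0.21589934265132205
offcut pale ((0.5400081276893616, -0.0544908232986927), (0.006637658458203077, 1.100124791264534e-08), 11.137706756591797)
lid [[ 0.67835948 -0.14890337  0.048     ]] r 0.07260818035386589
move [-0.0193  0.0102  0.1603] roll 0.0039 j7 -1.507 tcp [ 0.5573 -0.0407  0.4043] tooly [ 0.184 -0.983  0.001] tilt [-0.001 -0.001 -1.   ]
```

>>> carry_out --pt "0.003 -0.004 0.05 0 0.085" --pt "0.003 -0.004 0.1 0 0.085" --pt "0.003 -0.004 0.14 0 0.085" --pt "0.003 -0.004 0.16 0 0.085" --pt "0.003 -0.004 0.16 0 0.085" --pt "0.003 -0.004 0.16 0 0.02" --pt "0.003 -0.004 0.16 0 0.02" --pt "0.003 -0.004 0.16 0 0.02" --force 40

```text
clock: 2.55
tcp_pos: [0.5607, -0.0348, 0.2464]
orientation: [3.127, 0.293, 0.005]
contact_force: [-0.3, -0.5, -0.1]
grip_width: 0.0431
gripper_force: 0.0
```

>>> carry_out --pt "0 0 0 0 0.02" --pt "0 0 0 0 0.02" --pt "0 0 0 0 0.02" --pt "0 0 -0.02 0 0.02" --pt "0 0 -0.05 0 0.02" --pt "0 0 -0.1 0 0.02" --pt "0 0 -0.15 0 0.02" --pt "0 0 -0.15 0 0.02"

```text
clock: 3.35
tcp_pos: [0.5621, -0.034, 0.4027]
orientation: [3.126, 0.294, 0.022]
contact_force: [0.5, 0.6, -1.0]
grip_width: 0.039
gripper_force: 40.7
```

```bash
python3 - <<'E'
from h import *
plan([.508,.348,.39],[-.18,.98])
E
```

```text
move [ 0.0179 -0.3854  0.0119] roll 0.0061 j7 -1.521 tcp [ 0.5621 -0.034   0.4027] tooly [ 0.187 -0.982  0.003] tilt [ 0.014 -0.    -1.   ]
```

>>> carry_out --pt "0.018 -0.385 0 0 0.02" --pt "0.018 -0.385 0 0 0.02" --pt "0.018 -0.385 0 0 0.02" --pt "0.018 -0.385 0 0 0.02" --pt "0.018 -0.385 0 0 0.02" --pt "0.018 -0.385 0 0 0.02" --pt "0.018 -0.385 0 0 0.02" --pt "0.018 -0.385 0 0 0.02"

```text
clock: 4.15
tcp_pos: [0.5042, 0.3509, 0.3949]
orientation: [-3.126, -0.299, -0.0]
contact_force: [0.1, -0.5, -2.2]
grip_width: 0.0391
gripper_force: 40.7
```

```bash
python3 - <<'E'
from h import *
plan([.508,.348,.282],[-.18,.98])
E
```

```text
move [0.0032 0.0037 0.1129] roll 0.0094 j7 -2.246 tcp [0.5042 0.3509 0.3949] tooly [ 0.19  -0.982 -0.002] tilt [ 0.     0.002 -1.   ]
```

>>> carry_out --pt "0.003 0.004 0.05 0 0.02" --pt "0.003 0.004 0.1 0 0.02" --pt "0.003 0.004 0.115 0 0.02" --pt "0.003 0.004 0.115 0 0.02" --pt "0.003 0.004 0.115 0 0.085" --pt "0.003 0.004 0.115 0 0.085" --pt "0.003 0.004 0.115 0 0.085" --pt "0.003 0.004 0.115 0 0.085"

```text
clock: 4.95
tcp_pos: [0.51, 0.3441, 0.2813]
orientation: [-3.127, -0.294, -0.004]
contact_force: [0.5, -0.4, 0.2]
grip_width: 0.0853
gripper_force: 0.0
```

>>> carry_out --pt "0 0 0 0 0.085" --pt "0 0 -0.05 0 0.085" --pt "0 0 -0.1 0 0.085" --pt "0 0 -0.15 0 0.085" --pt "0 0 -0.15 0 0.085" --pt "0 0.05 -0.15 0.1 0.085" --pt "0 0.1 -0.15 0.2 0.085" --pt "0 0.15 -0.15 0.3 0.085"

```text
clock: 5.75
tcp_pos: [0.5375, 0.1949, 0.4299]
orientation: [-3.136, 0.181, -0.001]
contact_force: [1.2, 0.0, 0.5]
grip_width: 0.085
gripper_force: 0.0
```

```bash
python3 - <<'E'
from h import *
a=r.grab_frame("top");cv2.imwrite("pics/t1.png",a[:,:,::-1])
hsv=cv2.cvtColor(a,cv2.COLOR_RGB2HSV);m=(hsv[150:225,185:250,0]<30)&(hsv[150:225,185:250,1]>60);print("yam px in bin",m.sum(), np.argwhere(m).mean(0)+[150,185])
m=(hsv[155:192,328:356,0]<30)&(hsv[155:192,328:356,1]>50);print("on dock",m.sum())
plan([.45,-.33,.43],[.179,.984])
E
```

```text
yam px in bin 0 [nan nan]
on dock 0
move [-0.0214  0.5223  0.0028] roll 0.0476 j7 -2.238 tcp [0.5402 0.1849 0.4295] tooly [-0.132 -0.991  0.006] tilt [ 0.001 -0.007 -1.   ]<stdin>:3: RuntimeWarning: Mean of empty slice.
  ret = um.true_divide(
```

>>> carry_out --pt "-0.021 0.522 0 0.05 0.085" --pt "-0.021 0.522 0 0.05 0.085" --pt "-0.021 0.522 0 0.05 0.085" --pt "-0.021 0.522 0 0.05 0.085" --pt "-0.021 0.522 0 0.05 0.085" --pt "-0.021 0.522 0 0.05 0.085" --pt "-0.021 0.522 0 0.05 0.085" --pt "-0.021 0.522 0 0.05 0.085"

```text
clock: 6.6
tcp_pos: [0.4763, -0.2005, 0.43]
orientation: [3.131, -0.253, 0.001]
contact_force: [0.3, -0.1, -0.1]
grip_width: 0.085
gripper_force: 0.0
```

```bash
python3 - <<'E'
from h import *
plan([.45,-.33,.43],[.179,.984])
E
```

```text
move [-0.0051  0.132   0.    ] roll 0.0184 j7 -1.47 tcp [ 0.4763 -0.2005  0.43  ] tooly [-0.161 -0.987  0.   ] tilt [ 0.001 -0.    -1.   ]
```

>>> carry_out --pt "-0.005 0.132 0 0.02 0.085" --pt "-0.005 0.132 0 0.02 0.085" --pt "-0.005 0.132 0 0.02 0.085" --pt "-0.005 0.132 0 0.02 0.085" --pt "-0.005 0.132 0 0.02 0.085" --pt "-0.005 0.132 0 0.02 0.085" --pt "-0.005 0.132 0 0.02 0.085" --pt "-0.005 0.132 0 0.02 0.085"

```text
clock: 7.4
tcp_pos: [0.4512, -0.3271, 0.4298]
orientation: [-3.129, 0.282, -0.0]
contact_force: [-0.7, 0.2, 0.1]
grip_width: 0.085
gripper_force: 0.0
```

```bash
python3 - <<'E'
from h import *
plan([.45,-.33,.43],[.179,.984])
np.save("w2c.npy",r.calibration("wrist"),allow_pickle=True)
w=r.grab_frame("wrist")[:,:,::-1];t=r.grab_frame("top")[:,:,::-1]
o=np.zeros((400,800,3),np.uint8);o[:,:640]=w
o[:190,640:]=cv2.resize(t[140:235,175:255],None,fx=2,fy=2);cv2.imwrite("pics/w2.png",o);cv2.imwrite("pics/w2raw.png",w)
E
```

```text
move [-0.0007  0.003  -0.0002] roll -0.0001 j7 -1.231 tcp [ 0.4512 -0.3271  0.4298] tooly [-0.179 -0.984 -0.   ] tilt [ 0.  0. -1.]
```

View pics/w2.png

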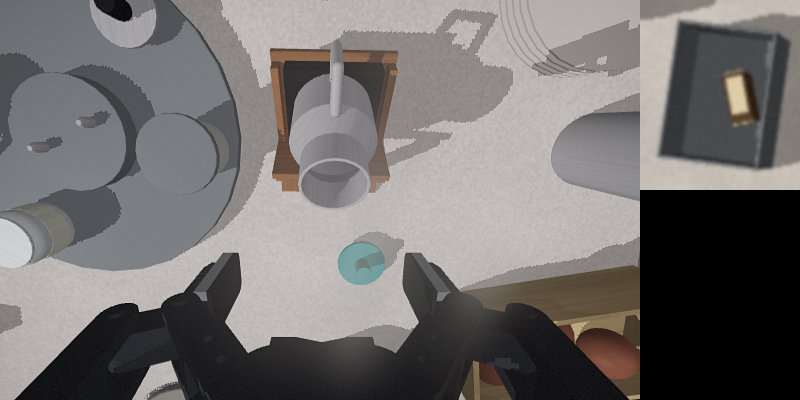

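Offcut is in the bin (inset). The jug mouth ellipse is centred at about (334.5,184), and the stand and handle are aligned with the tool.

```bash
python3 - <<'E'
from h import *
c=np.load("w2c.npy",allow_pickle=True).item()
mo=ray(c,[[334.5,184]],.167)[0];e=ray(c,[[299,184],[370,184]],.167)
print("mouth",mo,"dia",np.linalg.norm(e[0]-e[1]),"handle top",ray(c,[[336,45]],.165),"stand mid back",ray(c,[[335,52]],.09))
xs=np.array([.984,-.179,0]);ax=-.53*xs+np.array([0,0,.848])
n=mo-.013*ax;print("grasp",n,"axis",ax)
plan(n+[0,0,.155],[.179,.984])
plan(n+[0,0,.155]+.13*ax,[.179,.984])
E
```

```text
mouth [ 0.47239303 -0.34190816  0.167     ] dia 0.06067334039711824 handle top [[ 0.57693918 -0.36083375  0.165     ]] stand mid back [[ 0.58790842 -0.36556239  0.09      ]]
grasp [ 0.47917279 -0.34314147  0.155976  ] axis [-0.52152  0.09487  0.848  ]
move [0.0306 0.0102 0.1188] roll -0.001 j7 -1.231 tcp [ 0.4509 -0.3276  0.4298] tooly [-0.18  -0.984 -0.   ] tilt [ 0.  0. -1.]
move [-0.0383  0.0103  0.0086] roll -0.001 j7 -1.231 tcp [ 0.4509 -0.3276  0.4298] tooly [-0.18  -0.984 -0.   ] tilt [ 0.  0. -1.]
```

>>> carry_out --pt "0.031 0.01 0.03 0 0.085" --pt "0.031 0.01 0.07 0 0.085" --pt "0.031 0.01 0.11 0 0.085" --pt "0.031 0.01 0.126 0 0.085" --pt "0.031 0.01 0.126 0 0.085" --pt "0.031 0.01 0.126 0 0.05" --pt "0.031 0.01 0.126 0 0.05" --pt "0.031 0.01 0.126 0 0.05" --force 100

```text
clock: 8.3
tcp_pos: [0.4799, -0.3437, 0.3058]
orientation: [3.128, -0.285, 0.004]
contact_force: [-2.8, 3.2, 6.5]
grip_width: 0.0594
gripper_force: 108.8
```

```bash
python3 - <<'E'
from h import *
o=r.get_obs();print(o["contact_force"],o["grip_width"],o["gripper_force"],o["moment"]);plan(o["tcp_pos"],[.179,.984])
E
```

```text
[-2.80596007  3.22942806  6.48217007] 0.05943997142426275 108.76152912677561 [ 0.41845947  0.36762825 -0.11834506]
move [0. 0. 0.] roll -0.002 j7 -1.231 tcp [ 0.4799 -0.3437  0.3058] tooly [-0.181 -0.983  0.   ] tilt [ 0.002 -0.001 -1.   ]
```

>>> carry_out --pt "-0.005 0 -0.008 0 0.05" --pt "-0.013 0 -0.021 0 0.05" --pt "-0.021 0 -0.034 0 0.05" --pt "-0.032 0 -0.051 0 0.05" --pt "-0.043 0 -0.068 0 0.05" --pt "-0.053 0 -0.085 0 0.05" --pt "-0.064 0 -0.102 0 0.05" --pt "-0.074 0 -0.119 0 0.05"

```text
clock: 9.1
tcp_pos: [0.4042, -0.3301, 0.4238]
orientation: [-3.128, 0.287, 0.004]
contact_force: [0.5, -0.1, -4.8]
grip_width: 0.0594
gripper_force: 109.7
```

>>> carry_out --pt "0 0 -0.01 0 0.05" --pt "0 0 -0.02 0 0.05" --pt "0 0 -0.03 0 0.05" --pt "0 0 -0.04 0 0.05" --pt "0 0 -0.05 0 0.05" --pt "0 0 -0.05 0 0.05" --pt "0 0 -0.05 0 0.05" --pt "0 0 -0.05 0 0.05"

```text
clock: 9.9
tcp_pos: [0.4064, -0.3302, 0.472]
orientation: [-3.128, 0.286, 0.002]
contact_force: [-0.2, 0.8, -5.6]
grip_width: 0.0596
gripper_force: 109.7
```

```bash
python3 - <<'E'
from h import *
o=r.get_obs();print(o["contact_force"],o["grip_width"],o["gripper_force"],o["moment"]);plan([.4,-.2,.4],[.179,.984])
s=r.grab_frame("scene")[:,:,::-1];w=r.grab_frame("wrist")[:,:,::-1]
o=np.zeros((600,800,3),np.uint8);o[:300,:480]=cv2.resize(w,(480,300))
o[300:,:480]=cv2.resize(s[110:260,130:370],(480,300));cv2.imwrite("pics/w3.png",o)
E
```

```text
[-0.23199728  0.79494444 -5.57881658] 0.05958291052197212 109.73736439917371 [ 0.05149832  0.25368073 -0.00322101]
move [-0.0298 -0.1269  0.0721] roll -0.0022 j7 -1.185 tcp [ 0.4064 -0.3302  0.472 ] tooly [-0.181 -0.983 -0.001] tilt [-0.001  0.001 -1.   ]
```

View pics/w3.png

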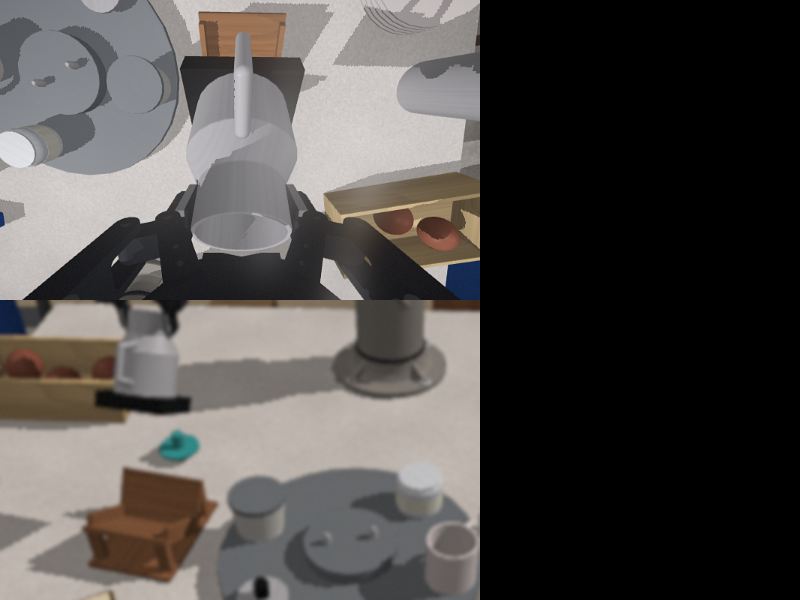

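Jug is held, still tilted, and clear of the stand. The tool can't tilt, so I'll take the jug to clear table at about (.36,-.50), loosen the grip low down so it swings upright, and settle the foot on the table.

>>> carry_out --pt "-0.004 0.044 0 0 0.05" --pt "-0.007 0.088 0 0 0.05" --pt "-0.011 0.132 0 0 0.05" --pt "-0.014 0.175 0.02 0 0.05" --pt "-0.014 0.175 0.06 0 0.05" --pt "-0.014 0.175 0.1 0 0.05" --pt "-0.014 0.175 0.14 0 0.05" --pt "-0.014 0.175 0.17 0 0.05"

```text
clock: 10.8
tcp_pos: [0.3606, -0.4993, 0.2995]
orientation: [-3.126, 0.285, 0.004]
contact_force: [0.1, -0.0, -5.0]
grip_width: 0.0593
gripper_force: 111.6
```

>>> carry_out --pt "0 0 0 0 0.05" --pt "0 0 0 0 0.05" --pt "0 0 0 0 0.05" --pt "0 0 0 0 0.05" --pt "0 0 0 0 0.05" --pt "0 0 0 0 0.05" --pt "0 0 0 0 0.05" --pt "0 0 0 0 0.05" --force 20

```text
clock: 11.6
tcp_pos: [0.3611, -0.4999, 0.3029]
orientation: [3.128, -0.286, 0.0]
contact_force: [0.4, -0.0, -5.3]
grip_width: 0.0594
gripper_force: 111.6
```

```bash
python3 - <<'E'
from h import *
o=r.get_obs();print(o["contact_force"],o["grip_width"],o["gripper_force"],o["moment"],o["tcp_pos"])
s=r.grab_frame("scene")[:,:,::-1];w=r.grab_frame("wrist")[:,:,::-1]
o=np.zeros((600,480,3),np.uint8);o[:300,:480]=cv2.resize(w,(480,300))
o[300:,:480]=cv2.resize(s[80:230,70:310],(480,300));cv2.imwrite("pics/w4.png",o)
E
```

```text
[ 0.40141812 -0.01356731 -5.26254265] 0.059393746745376244 111.5848104191663 [0.07173001 0.25122558 0.02193988] [ 0.36105963 -0.49990911  0.30285969]
```

View pics/w4.png

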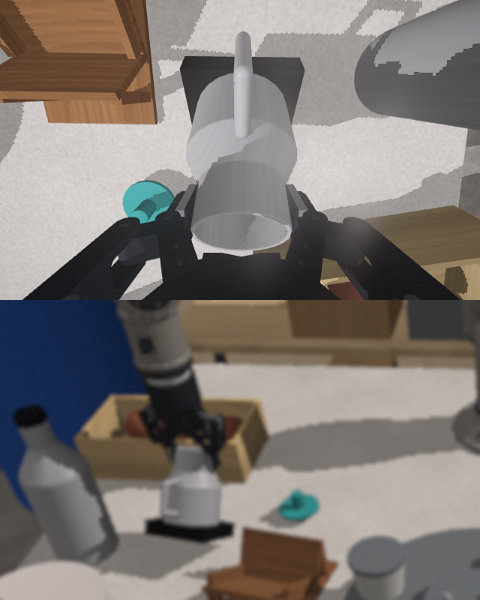

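The grip force only updates with a new claw command, so I'll re-issue it.

>>> carry_out --pt "0 0 0.006 0 0.055" --pt "0 0 0.006 0 0.055" --pt "0 0 0.006 0 0.055" --pt "0 0 0.006 0 0.055" --pt "0 0 0.006 0 0.055" --pt "0 0 0.006 0 0.055" --pt "0 0 0.006 0 0.055" --pt "0 0 0.006 0 0.055" --force 20

```text
clock: 12.5
tcp_pos: [0.3611, -0.4999, 0.2968]
orientation: [3.129, -0.286, 0.0]
contact_force: [0.5, 0.6, -5.3]
grip_width: 0.0598
gripper_force: 111.6
```

```bash
python3 - <<'E'
from h import *
o=r.get_obs();print(o["contact_force"],o["grip_width"],o["gripper_force"],o["moment"],o["tcp_pos"])
w=r.grab_frame("wrist")[:,:,::-1];cv2.imwrite("pics/w5.png",w)
a=cv2.imread("pics/w4.png")[:300]
print("diff",abs(cv2.resize(w,(480,300)).astype(int)-a)[50:230,180:310].mean())
E
```

```text
[ 0.5463542   0.6104493  -5.29520366] 0.05976971646345138 111.5869667901022 [ 0.04284694  0.22357206 -0.08277697] [ 0.36105369 -0.49991404  0.29676477]
diff 1.5795299145299144
```

>>> carry_out --pt "0 0 0.004 0 0.055" --pt "0 0 0.008 0 0.055" --pt "0 0 0.008 0 0.0605" --pt "0 0 0.008 0 0.0605" --pt "0 0 0.008 0 0.061" --pt "0 0 0.008 0 0.061" --pt "0 0 0.008 0 0.061" --pt "0 0 0.008 0 0.061" --force 20

```text
clock: 13.35
tcp_pos: [0.3615, -0.5001, 0.2894]
orientation: [3.128, -0.285, 0.002]
contact_force: [1.4, 0.6, -0.4]
grip_width: 0.0609
gripper_force: 2.0
```

```bash
python3 - <<'E'
from h import *
o=r.get_obs();print(o["contact_force"],o["grip_width"],o["gripper_force"],o["moment"],o["tcp_pos"])
w=r.grab_frame("wrist")[:,:,::-1];cv2.imwrite("pics/w6.png",w)
a=cv2.imread("pics/w4.png")[:300]
print("diff",abs(cv2.resize(w,(480,300)).astype(int)-a)[50:230,180:310].mean())
E
```

```text
[ 1.42551915  0.59790252 -0.3999768 ] 0.06090573943722035 1.9922023811523104 [ 0.19686838 -0.29935036  0.02504569] [ 0.36150945 -0.50007063  0.28935613]
diff 10.88960113960114
```

View pics/w6.png

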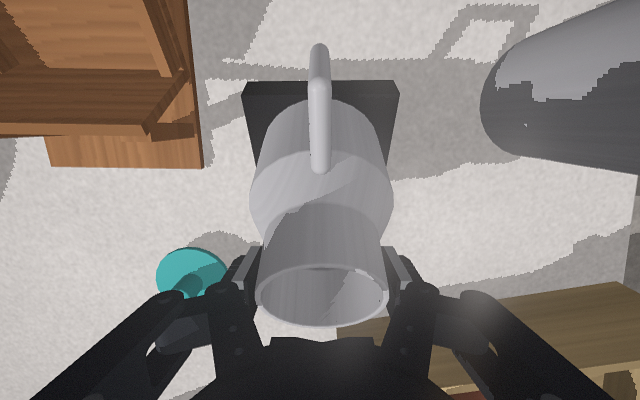

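Jug has dropped lightly onto its foot edge at (320,90), mouth at (320,295). I'll lead it forward upright with the light grip, then open.

>>> carry_out --pt "0.01 0 -0.001 0 0.061" --pt "0.02 0 -0.002 0 0.061" --pt "0.03 0 -0.003 0 0.061" --pt "0.04 0 -0.003 0 0.061" --pt "0.05 0 -0.002 0 0.061" --pt "0.06 0 0 0 0.062" --pt "0.068 0 0.002 0 0.063" --pt "0.068 0 0.002 0 0.064" --force 20

```text
clock: 14.2
tcp_pos: [0.4293, -0.5121, 0.2862]
orientation: [-3.129, 0.284, -0.001]
contact_force: [-0.3, -0.8, 0.3]
grip_width: 0.0638
gripper_force: 0.0
```

```bash
python3 - <<'E'
from h import *
o=r.get_obs();print(o["contact_force"],o["grip_width"],o["gripper_force"],o["moment"],o["tcp_pos"])
s=r.grab_frame("scene")[:,:,::-1];w=r.grab_frame("wrist")[:,:,::-1]
o=np.zeros((600,480,3),np.uint8);o[:300,:480]=cv2.resize(w,(480,300))
o[300:,:480]=cv2.resize(s[80:230,70:310],(480,300));cv2.imwrite("pics/w7.png",o);cv2.imwrite("pics/w7r.png",w)
E
```

```text
[-0.29267804 -0.81747992  0.30312386] 0.06379355067075118 0.0 [-0.03545781 -0.02031672  0.02677718] [ 0.42933444 -0.51206694  0.28615095]
```

View pics/w7.png

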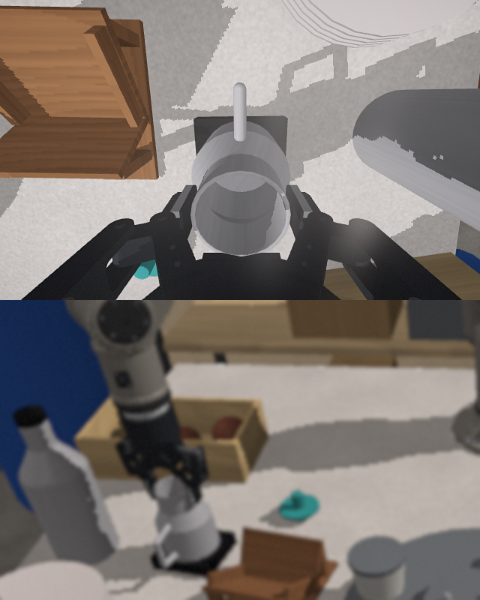

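The jug stands upright on the table. The rim centre is at about (321,284) in full wrist pixels, and the handle end is at about (319.5,113).

```bash
python3 - <<'E'
from h import *
c=r.calibration("wrist")
cc=ray(c,[[321,284]],.144)[0];e=ray(c,[[254.7,284],[386.7,284]],.144)
print("rim",cc,"dia",np.linalg.norm(e[0]-e[1]),"top/bot",ray(c,[[320,228],[320,340]],.144))
h=ray(c,[[319.5,113]],.095)[0];d=h-cc;print("handle",h,"len",np.hypot(d[0],d[1]),"jug yaw",np.arctan2(d[1],d[0]))
f=ray(c,[[259,156],[383,156]],.024);print("foot front edge",f,"yaw",np.arctan2(-(f[0]-f[1])[0],(f[0]-f[1])[1]),np.linalg.norm(f[0]-f[1]))
plan([cc[0],cc[1],.276],[.179,.984])
E
```

```text
rim [ 0.43031925 -0.51207975  0.144     ] dia 0.060857822055020716 top/bot [[ 0.45754873 -0.51669945  0.144     ]
 [ 0.39944447 -0.50584076  0.144     ]]
handle [ 0.50554599 -0.52521376  0.095     ] len 0.07636467903140896 jug yaw -0.17285006387360596
foot front edge [[ 0.48364269 -0.46974148  0.024     ]
 [ 0.46490348 -0.57077668  0.024     ]] yaw -0.1833881909005602 0.10275830601556905
move [ 0.0024 -0.0007  0.0104] roll -0.0023 j7 -0.911 tcp [ 0.4278 -0.5123  0.2864] tooly [-0.181 -0.983  0.   ] tilt [-0. -0. -1.]
```

>>> carry_out --pt "0.001 0 0.004 0 0.065" --pt "0.001 0 0.008 0 0.065" --pt "0.001 0 0.008 0 0.05" --pt "0.001 0 0.008 0 0.05" --pt "0.001 0 0.008 0 0.05" --pt "0.001 0 0.008 0 0.05" --pt "0.001 0 0.008 0 0.05" --pt "0.001 0 -0.012 0 0.05" --force 70

```text
clock: 15.1
tcp_pos: [0.4277, -0.5114, 0.2954]
orientation: [-3.124, 0.286, 0.009]
contact_force: [0.4, 0.8, -5.6]
grip_width: 0.06
gripper_force: 78.0
```

>>> carry_out --pt "0 0 -0.04 0 0.05" --pt "0 0 -0.08 0 0.05" --pt "0 0 -0.12 0 0.05" --pt "0 0 -0.15 0 0.05" --pt "0 0 -0.15 0 0.05" --pt "0 0 -0.15 0 0.05" --pt "0 0 -0.15 0 0.05" --pt "0 0 -0.15 0 0.05"

```text
clock: 15.9
tcp_pos: [0.4286, -0.512, 0.446]
orientation: [-3.126, 0.285, 0.005]
contact_force: [0.5, -0.6, -6.2]
grip_width: 0.0599
gripper_force: 78.6
```

```bash
python3 - <<'E'
from h import *
o=r.get_obs();print(o["contact_force"],o["grip_width"],o["gripper_force"],o["moment"],o["tcp_pos"])
c=np.load("w2c.npy",allow_pickle=True).item()
g=cv2.cvtColor(cv2.imread("pics/w2raw.png"),cv2.COLOR_BGR2GRAY).astype(float)
print(proj(c,[[.5585,-.0006,.07],[.5738,-.0705,.07],[.5585,-.0006,.052],[.5738,-.0705,.052]]))
np.set_printoptions(linewidth=250)
print(g[136:156:1,22:58:1].astype(int));print(g[111:131,72:106].astype(int))
E
```

```text
[ 0.48009206 -0.61952241 -6.19314809] 0.05994807028102318 78.55926841235032 [-0.00693292  0.01719941  0.04325681] [ 0.42862591 -0.51200688  0.4460257 ]
[[ 29.01832201 146.81162509]
 [ 79.93660393 122.01960739]
 [ 43.81093587 145.58533733]
 [ 92.43647059 122.04955518]]
[[122 121 121 121 121 122 122 121 121 120 121 120 121 122 121 121 123 120 122 121 121 120 122 123 123 122 123 124 123 126 119 120 118 126 125 120]
 [121 119 122 122 122 121 122 121 121 121 121 122 121 121 121 121 122 120 120 122 121 123 122 123 122 122 124 118 120 122  78  78  77 122 121  79]
 [122 122 121 122 121 121 122 122 122 121 121 121 123 125 123 123 123 121 123 123 123 121 123 123 124 119 122  79  78  80  82  82  80  80  79  83]
 [122 121 122 122 122 123 121 124 121 123 124 123 123 122 125 122 123 123 123 124 124 124 125 125 121  78  82  80  84  81  83  83  83  83  83  82]
 [122 121 123 122 120 123 123 122 123 124 122 122 123 123 123 125 124 123 125 124 122 122 125 127  78  81  81  81  82  81  81  82  82  79  81  83]
 [121 121 122 122 124 121 122 123 124 123 119 122 121 121 119 121 120 121 120 122 108 109 121 12
[... 4190 characters left out ...]
125]
 [123 122 120 120 122 122 121 133 139 127 124 109  97  93  95  93  92  89  87  88  89  88  88  92  89 127 124 123 124 123 123 122 125 123]
 [123 123 122 123 121 121 121 121 125 131 125 120 111 100  95  93  92  94  89  91  86  88  97 126 126 125 123 124 124 123 124 123 122 123]
 [123 123 123 122 123 124 123 123 121 122 124 123 120 121 124 125 121 123 124 123 113 125 124 124 123 123 124 122 123 123 122 123 124 123]
 [124 122 124 123 124 125 125 122 124 121 123 122 123 121 124 123 123 121 124 124 125 123 123 124 124 123 124 122 122 123 121 122 122 123]
 [122 123 125 125 123 124 121 122 124 122 122 121 122 124 121 124 123 124 121 122 123 122 125 124 123 123 122 123 123 125 124 123 124 124]]
```

```bash
python3 - <<'E'
from h import *
c=np.load("w2c.npy",allow_pickle=True).item()
g=cv2.cvtColor(cv2.imread("pics/w2raw.png"),cv2.COLOR_BGR2GRAY)
def cen(x0,x1,y0,y1):
    q=np.argwhere(g[y0:y1,x0:x1]>145);return (q.mean(0)+[y0,x0])[::-1],len(q)
a=cen(22,40,140,156);b=cen(72,90,115,130);print(a,b)
p=ray(c,[a[0],b[0]],.07);d=p[0]-p[1];print(p,p.mean(0),np.linalg.norm(d),"yaw",np.arctan2(-d[0],d[1]))
plan([*p.mean(0)[:2],.446],d[:2])
o=r.get_obs();print(np.degrees(R.from_rotvec(o["orientation"]).as_euler("zyx")))
E
```

```text
(array([ 29.14285714, 147.85714286]), 21) (array([ 78.04, 122.24]), 25)
[[ 5.57362497e-01 -1.74943044e-04  7.00000000e-02]
 [ 5.73961918e-01 -6.82824278e-02  7.00000000e-02]] [ 0.56566221 -0.03422869  0.07      ] 0.07010114310330541 yaw 0.23906306866328467
move [ 0.0482 -0.4947  0.001 ] roll -0.4212 j7 -0.925 tcp [ 0.4286 -0.512   0.446 ] tooly [-0.181 -0.983 -0.002] tilt [-0.003  0.003 -1.   ]
[  10.43460779   -0.18122017 -179.82641403]
```

>>> carry_out --pt "0.005 -0.03 0 -0.03 0.05" --pt "0.008 -0.07 0 -0.06 0.05" --pt "0.012 -0.11 0 -0.1 0.05" --pt "0.016 -0.15 0 -0.14 0.05" --pt "0.02 -0.19 0 -0.18 0.05" --pt "0.024 -0.23 0 -0.22 0.05" --pt "0.028 -0.27 0 -0.25 0.05" --pt "0.032 -0.31 0 -0.28 0.05"

```text
clock: 16.7
tcp_pos: [0.5165, -0.2118, 0.4475]
orientation: [-3.137, -0.155, 0.003]
contact_force: [0.5, 0.7, -5.6]
grip_width: 0.06
gripper_force: 79.0
```

```bash
python3 - <<'E'
from h import *
plan([.5657,-.0345,.446],[-np.sin(.235),np.cos(.235)])
E
```

```text
move [ 0.0665 -0.1715  0.0015] roll -0.1361 j7 -1.21 tcp [ 0.5165 -0.2118  0.4475] tooly [ 0.099 -0.995 -0.001] tilt [-0.002  0.    -1.   ]
```

>>> carry_out --pt "0.016 -0.04 0 -0.03 0.05" --pt "0.031 -0.08 0 -0.06 0.05" --pt "0.047 -0.12 0 -0.1 0.05" --pt "0.062 -0.16 0 -0.136 0.05" --pt "0.0665 -0.172 0 -0.136 0.05" --pt "0.0665 -0.172 0 -0.136 0.05" --pt "0.0665 -0.172 0 -0.136 0.05" --pt "0.0665 -0.172 0 -0.136 0.05"

```text
clock: 17.5
tcp_pos: [0.5656, -0.0375, 0.4481]
orientation: [3.12, 0.362, -0.002]
contact_force: [-0.0, 0.0, -4.9]
grip_width: 0.0601
gripper_force: 79.5
```

```bash
python3 - <<'E'
from h import *
plan([.5657,-.0345,.446],[-np.sin(.235),np.cos(.235)]);print(r.get_obs()["contact_force"])
E
```

```text
move [ 0.0008 -0.0029  0.0021] roll -0.0039 j7 -1.432 tcp [ 0.5656 -0.0375  0.4481] tooly [ 0.229 -0.973  0.001] tilt [-0.001 -0.001 -1.   ]
[-0.04515804  0.02687414 -4.87520368]
```

```bash
python3 - <<'E'
from h import *
for _ in range(3):
    r.grab_frame("top");plan([.5657,-.0345,.446],[-np.sin(.235),np.cos(.235)])
E
```

```text
move [ 0.0007 -0.0029  0.0023] roll -0.0041 j7 -1.432 tcp [ 0.5657 -0.0375  0.4483] tooly [ 0.229 -0.973  0.001] tilt [-0.001 -0.001 -1.   ]
move [ 0.0006 -0.0027  0.0024] roll -0.0039 j7 -1.432 tcp [ 0.5657 -0.0373  0.4484] tooly [ 0.229 -0.973  0.   ] tilt [-0.001 -0.001 -1.   ]
move [ 0.0005 -0.0025  0.0026] roll -0.0035 j7 -1.432 tcp [ 0.5658 -0.037   0.4486] tooly [ 0.229 -0.973  0.   ] tilt [-0. -0. -1.]
```

>>> carry_out --pt "0.0005 -0.0025 0.03 0 0.05" --pt "0.0005 -0.0025 0.06 0 0.05" --pt "0.0005 -0.0025 0.08 0 0.05" --pt "0.0005 -0.0025 0.09 0 0.05" --pt "0.0005 -0.0025 0.094 0 0.05" --pt "0.0005 -0.0025 0.094 0 0.05" --pt "0.0005 -0.0025 0.094 0 0.05" --pt "0.0005 -0.0025 0.094 0 0.05"

```text
clock: 18.45
tcp_pos: [0.5663, -0.0332, 0.3559]
orientation: [3.12, 0.366, 0.003]
contact_force: [-0.9, -0.0, -5.2]
grip_width: 0.0598
gripper_force: 79.4
```

```bash
python3 - <<'E'
from h import *
plan([.5657,-.0345,.33],[-np.sin(.235),np.cos(.235)]);print(r.get_obs()["contact_force"],r.get_obs()["moment"])
E
```

```text
move [-0.001   0.0011  0.0259] roll -0.0013 j7 -1.458 tcp [ 0.5663 -0.0332  0.3559] tooly [ 0.232 -0.973  0.001] tilt [ 0.002 -0.    -1.   ]
[-9.02446534e-01 -9.03397126e-04 -5.16048527e+00] [0.01848092 0.02550067 0.01856899]
```

>>> carry_out --pt "-0.001 0.001 0.002 0 0.05" --pt "-0.001 0.001 0.004 0 0.05" --pt "-0.001 0.001 0.006 0 0.05" --pt "-0.001 0.001 0.008 0 0.05" --pt "-0.001 0.001 0.01 0 0.05" --pt "-0.001 0.001 0.012 0 0.05" --pt "-0.001 0.001 0.013 0 0.05" --pt "-0.001 0.001 0.013 0 0.05"

```text
clock: 19.25
tcp_pos: [0.5651, -0.0343, 0.3415]
orientation: [-3.12, -0.366, 0.001]
contact_force: [-0.1, -0.8, -5.3]
grip_width: 0.0598
gripper_force: 79.4
```

```bash
python3 - <<'E'
from h import *
plan([.5657,-.0345,.33],[-np.sin(.235),np.cos(.235)]);print(r.get_obs()["contact_force"],r.get_obs()["moment"])
E
```

```text
move [0.0006 0.0003 0.0115] roll -0.0012 j7 -1.46 tcp [ 0.5651 -0.0343  0.3415] tooly [ 0.232 -0.973 -0.   ] tilt [-0. -0. -1.]
[-0.05185091 -0.80625099 -5.32970319] [0.01040729 0.05323868 0.03145675]
```

>>> carry_out --pt "0 0 0.002 0 0.05" --pt "0 0 0.004 0 0.05" --pt "0 0 0.006 0 0.05" --pt "0 0 0.008 0 0.05" --pt "0 0 0.01 0 0.05" --pt "0 0 0.011 0 0.05" --pt "0 0 0.012 0 0.05" --pt "0 0 0.012 0 0.05"

```text
clock: 20.05
tcp_pos: [0.5651, -0.0343, 0.33]
orientation: [3.12, 0.367, 0.0]
contact_force: [-1.5, -0.6, -1.7]
grip_width: 0.0599
gripper_force: 79.7
```

```bash
python3 - <<'E'
from h import *
plan([.5657,-.0345,.33],[-np.sin(.235),np.cos(.235)]);print(r.get_obs()["contact_force"],r.get_obs()["moment"])
E
```

```text
move [0.0005 0.0004 0.    ] roll -0.0011 j7 -1.463 tcp [ 0.5651 -0.0343  0.33  ] tooly [ 0.232 -0.973  0.   ] tilt [ 0. -0. -1.]
[-1.48772271 -0.59835448 -1.74824245] [-0.07369344  0.35311349 -0.02223677]
```

>>> carry_out --pt "0 0 0 0 0.063" --pt "0 0 0 0 0.07" --pt "0 0 0 0 0.085" --pt "0 0 0 0 0.085" --pt "0 0 -0.02 0 0.085" --pt "0 0 -0.06 0 0.085" --pt "0 0 -0.1 0 0.085" --pt "0 0 -0.13 0 0.085"

```text
clock: 20.85
tcp_pos: [0.5653, -0.0343, 0.4625]
orientation: [3.12, 0.366, 0.004]
contact_force: [0.8, -0.1, 0.6]
grip_width: 0.0847
gripper_force: 0.0
```

>>> carry_out --pt "0.02 0.035 0 0 0.085" --pt "0.042 0.07 0 0 0.085" --pt "0.063 0.105 0 0 0.06" --pt "0.083 0.138 0 0 0.05" --pt "0.083 0.138 0 0 0.05" --pt "0.083 0.138 0 0 0.05" --pt "0.083 0.138 0 0 0.05" --pt "0.083 0.138 0 0 0.05"

```text
clock: 21.65
tcp_pos: [0.6774, -0.148, 0.4601]
orientation: [-3.119, -0.369, -0.001]
contact_force: [-0.0, 0.5, 0.7]
grip_width: 0.0499
gripper_force: 0.0
```

```bash
python3 - <<'E'
from h import *
c=r.calibration("wrist");w=r.grab_frame("wrist")[:,:,::-1].copy()
s=r.grab_frame("scene")[:,:,::-1]
cv2.imwrite("pics/w8r.png",w);cv2.imwrite("pics/s8.png",s);np.save("w8c.npy",c,allow_pickle=True)
o=np.zeros((600,640,3),np.uint8);o[:400]=w;o[400:]=cv2.resize(s[170:270,200:400],(400,200)) if 0 else cv2.copyMakeBorder(cv2.resize(s[170:270,200:400],(400,200)),0,0,0,240,cv2.BORDER_CONSTANT)
cv2.imwrite("pics/w8.png",o)
print("expected lid px",proj(c,[[.6784,-.149,.048],[.6784,-.149,.076]]))
g=cv2.cvtColor(w,cv2.COLOR_BGR2GRAY)
uv=proj(c,[[.6784,-.149,.048]])[0].astype(int);x0,y0=uv-60
m=(g[y0:y0+120,x0:x0+120]<45).astype(np.uint8)
n,l,st,ce=cv2.connectedComponentsWithStats(m);print([(st[i],ce[i]+[x0,y0]) for i in range(1,n) if st[i,4]>60])
plan([.6784,-.149,.225],[-np.sin(.235),np.cos(.235)]);print(r.get_obs()["contact_force"])
E
```

```text
expected lid px [[322.18718802 177.33201645]
 [322.26080535 181.4190934 ]]
[]
move [0.0006 0.0008 0.2352] roll 0.0001 j7 -1.252 tcp [ 0.6775 -0.1484  0.4602] tooly [ 0.233 -0.972 -0.   ] tilt [ 0.  0. -1.]
[ 0.31998528 -0.21453494 -0.34726896]
```

View pics/w8.png

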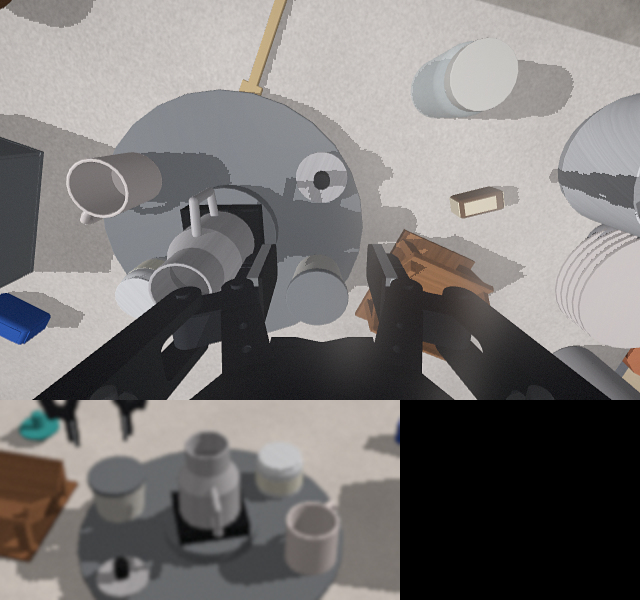

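The jug sits upright on the dock at (185,250), and the lid knob at (321,180) matches the expected pixel. Now the lid.

>>> carry_out --pt "0.001 0.001 0.045 0 0.05" --pt "0.001 0.001 0.09 0 0.05" --pt "0.001 0.001 0.135 0 0.05" --pt "0.001 0.001 0.18 0 0.05" --pt "0.001 0.001 0.21 0 0.05" --pt "0.001 0.001 0.225 0 0.05" --pt "0.001 0.001 0.234 0 0.05" --pt "0.001 0.001 0.234 0 0.05"

```text
clock: 22.55
tcp_pos: [0.6792, -0.1499, 0.2258]
orientation: [-3.12, -0.367, -0.0]
contact_force: [-0.5, -0.2, 0.2]
grip_width: 0.0498
gripper_force: 0.0
```

>>> carry_out --pt "0 0 0 0 0.05" --pt "0 0 0 0 0.01" --pt "0 0 0 0 0.01" --pt "0 0 0 0 0.01" --pt "0 0 0 0 0.01" --pt "0 0 0 0 0.01" --pt "0 0 0 0 0.01" --pt "0 0 0 0 0.01" --force 40

```text
clock: 23.35
tcp_pos: [0.6796, -0.1501, 0.2273]
orientation: [3.12, 0.366, 0.003]
contact_force: [-0.7, 1.3, 7.1]
grip_width: 0.0206
gripper_force: 39.0
```

```bash
python3 - <<'E'
from h import *
c=np.load("w8c.npy",allow_pickle=True).item()
print("jug rim",ray(c,[[180,285]],.196),proj(c,[[.5657,-.0345,.196]]))
plan([.5657,-.0345,.45],[-np.sin(.235),np.cos(.235)]);print(r.get_obs()["contact_force"])
E
```

```text
jug rim [[ 0.57226168 -0.03347511  0.196     ]] [[180.44883969 290.99814826]]
move [-0.0836 -0.1387 -0.2229] roll -0.0012 j7 -1.282 tcp [ 0.6796 -0.1501  0.2273] tooly [ 0.232 -0.973  0.001] tilt [ 0.002 -0.    -1.   ]
[-0.65903491  1.31103504  7.05639466]
```

>>> carry_out --pt "0 0 -0.02 0 0.01" --pt "0 0 -0.06 0 0.01" --pt "0 0 -0.1 0 0.01" --pt "0 0 -0.14 0 0.01" --pt "0 0 -0.18 0 0.01" --pt "0 0 -0.213 0 0.01" --pt "0 0 -0.213 0 0.01" --pt "-0.015 -0.025 -0.213 0 0.01"

```text
clock: 24.15
tcp_pos: [0.6593, -0.1322, 0.4394]
orientation: [3.118, 0.359, 0.004]
contact_force: [-0.3, -0.1, -0.8]
grip_width: 0.0206
gripper_force: 39.2
```

>>> carry_out --pt "-0.02 -0.033 0 0 0.01" --pt "-0.04 -0.066 0 0 0.01" --pt "-0.055 -0.09 0 0 0.01" --pt "-0.067 -0.113 0 0 0.01" --pt "-0.067 -0.113 0 0 0.01" --pt "-0.067 -0.113 0 0 0.01" --pt "-0.067 -0.113 0 0 0.01" --pt "-0.067 -0.113 0 0 0.01"

```text
clock: 24.95
tcp_pos: [0.5677, -0.0359, 0.4384]
orientation: [3.12, 0.364, -0.0]
contact_force: [-0.3, -1.0, -0.7]
grip_width: 0.0205
gripper_force: 39.3
```

```bash
python3 - <<'E'
from h import *
plan([.567,-.035,.41],[-np.sin(.235),np.cos(.235)]);print(r.get_obs()["contact_force"],r.get_obs()["grip_width"])
c=np.load("w8c.npy",allow_pickle=True).item();g=cv2.GaussianBlur(cv2.imread("pics/w8r.png",0),(3,3),0).astype(int)
np.set_printoptions(linewidth=250)
print("col180",list(zip(range(252,324,2),g[252:324:2,180])));print("row285",list(zip(range(138,222,2),g[285,138:222:2])))
print("pred rim",proj(c,np.array([[.5657+.031*np.cos(a),-.0345+.031*np.sin(a),.196] for a in np.arange(0,6.28,.785)])).round(0).tolist())
E
```

```text
move [-0.0005 -0.001   0.0284] roll -0.0028 j7 -1.434 tcp [ 0.5677 -0.0359  0.4384] tooly [ 0.23  -0.973  0.   ] tilt [-0. -0. -1.]
[-0.33707035 -0.9768988  -0.7230174 ] 0.020482374368677638
col180 [(252, np.int64(113)), (254, np.int64(106)), (256, np.int64(99)), (258, np.int64(92)), (260, np.int64(91)), (262, np.int64(96)), (264, np.int64(167)), (266, np.int64(132)), (268, np.int64(100)), (270, np.int64(101)), (272, np.int64(100)), (274, np.int64(98)), (276, np.int64(97)), (278, np.int64(98)), (280, np.int64(93)), (282, np.int64(84)), (284, np.int64(84)), (286, np.int64(83)), (288, np.int64(47)), (290, np.int64(35)), (292, np.int64(35)), (294, np.int64(35)), (296, np.int64(50)), (298, np.int64(45)), (300, np.int64(34)), (302, np.int64(33)), (304, np.int64(34)), (306, np.int64(34)), (308, np.int64(34)), (310, np.int64(35)), (312, np.int64(36)), (314, np.int64(38)), (316, np.int64(38)), (318, np.int64(38)), (320, np.int64(39)), (322, np.int64(38))]
row285 [(138, np.int64(207)), (140, np.int64(208)), (142, np.int64(207)), (144, np.int64(206)), (146, np.int64(206)), (148, np.int64(194))
[... 212 characters left out ...]
64(99)), (170, np.int64(99)), (172, np.int64(101)), (174, np.int64(99)), (176, np.int64(87)), (178, np.int64(84)), (180, np.int64(85)), (182, np.int64(84)), (184, np.int64(83)), (186, np.int64(86)), (188, np.int64(85)), (190, np.int64(82)), (192, np.int64(82)), (194, np.int64(87)), (196, np.int64(90)), (198, np.int64(91)), (200, np.int64(92)), (202, np.int64(91)), (204, np.int64(90)), (206, np.int64(97)), (208, np.int64(168)), (210, np.int64(128)), (212, np.int64(101)), (214, np.int64(103)), (216, np.int64(103)), (218, np.int64(103)), (220, np.int64(106))]
pred rim [[183.0, 263.0], [159.0, 267.0], [148.0, 284.0], [156.0, 305.0], [178.0, 317.0], [201.0, 314.0], [212.0, 297.0], [206.0, 276.0]]
```

Rim matches its predicted position to within a pixel, so I'll lower the lid.

>>> carry_out --pt "-0.001 0 0.02 0 0.01" --pt "-0.001 0 0.035 0 0.01" --pt "-0.001 0 0.04 0 0.01" --pt "-0.001 0 0.043 0 0.01" --pt "-0.001 0 0.046 0 0.01" --pt "-0.001 0 0.049 0 0.01" --pt "-0.001 0 0.051 0 0.01" --pt "-0.001 0 0.051 0 0.01"

```text
clock: 25.75
tcp_pos: [0.5663, -0.0351, 0.3877]
orientation: [3.12, 0.366, -0.0]
contact_force: [0.9, -0.3, -1.3]
grip_width: 0.0203
gripper_force: 39.3
```

```bash
python3 - <<'E'
from h import *
plan([.5667,-.0355,.381],[-np.sin(.235),np.cos(.235)]);print(r.get_obs()["contact_force"],r.get_obs()["moment"])
E
```

```text
move [0.0003 0.0005 0.0067] roll -0.0012 j7 -1.444 tcp [ 0.5663 -0.0351  0.3877] tooly [ 0.232 -0.973  0.   ] tilt [-0. -0. -1.]
[ 0.89366441 -0.3317495  -1.34994517] [ 0.01558857 -0.01467174  0.0096528 ]
```

Plug is well inside the mouth with no contact. I'll seat it, pressing lightly.

>>> carry_out --pt "0 0 0.002 0 0.01" --pt "0 0 0.004 0 0.01" --pt "0 0 0.005 0 0.01" --pt "0 0 0.006 0 0.01" --pt "0 0 0.007 0 0.01" --pt "0 0 0.0075 0 0.01" --pt "0 0 0.008 0 0.01" --pt "0 0 0.008 0 0.01"

```text
clock: 26.55
tcp_pos: [0.5664, -0.035, 0.3813]
orientation: [3.12, 0.366, 0.002]
contact_force: [-4.5, 0.1, 9.7]
grip_width: 0.0207
gripper_force: 40.3
```

```bash
python3 - <<'E'
from h import *
plan([.5667,-.0355,.381],[-np.sin(.235),np.cos(.235)]);print(r.get_obs()["contact_force"],r.get_obs()["moment"])
E
```

```text
move [0.0001 0.0005 0.0004] roll -0.0013 j7 -1.446 tcp [ 0.5664 -0.035   0.3813] tooly [ 0.232 -0.973  0.   ] tilt [ 0.001 -0.    -1.   ]
[-4.5140494   0.05240022  9.73845   ] [0.05064995 1.00457332 0.05682194]
```

>>> carry_out --pt "0 0 0 0 0.025" --pt "0 0 0 0 0.04" --pt "0 0 0 0 0.05" --pt "0 0 0 0 0.05" --pt "0 0 -0.02 0 0.05" --pt "0 0 -0.05 0 0.05" --pt "0 0 -0.09 0 0.05" --pt "0 0 -0.12 0 0.05"

```text
clock: 27.35
tcp_pos: [0.5664, -0.0351, 0.5018]
orientation: [3.12, 0.366, 0.002]
contact_force: [-1.0, -0.4, -0.5]
grip_width: 0.0504
gripper_force: 0.0
```

>>> carry_out --pt "-0.03 0.02 0 0 0.05" --pt "-0.07 0.05 0 0 0.05" --pt "-0.11 0.08 0 0 0.05" --pt "-0.11 0.08 0 0 0.05" --pt "-0.11 0.08 0 0 0.05" --pt "-0.11 0.08 0 0 0.05" --pt "-0.11 0.08 0 0 0.05" --pt "-0.11 0.08 0 0 0.05"

```text
clock: 28.15
tcp_pos: [0.4786, -0.1373, 0.4995]
orientation: [-3.119, -0.37, 0.0]
contact_force: [-0.8, -0.7, -0.2]
grip_width: 0.0499
gripper_force: 0.0
```

```bash
python3 - <<'E'
from h import *
c=r.calibration("wrist");w=r.grab_frame("wrist")[:,:,::-1].copy();cv2.imwrite("pics/w9.png",w)
hsv=cv2.cvtColor(w,cv2.COLOR_BGR2HSV);g=hsv[...,2]
k=proj(c,[[.5657,-.0345,.230]])[0];f=proj(c,[[.5657,-.0345,.202]])[0];print("pred knob top",k,"flange",f)
x,y=k.astype(int);m=(g[max(y-60,0):y+60,x-60:x+60]<50).astype(np.uint8)
n,l,st,ce=cv2.connectedComponentsWithStats(m);print([(st[i].tolist(),(ce[i]+[x-60,max(y-60,0)]).round(1)) for i in range(1,n) if st[i,4]>50])
P=proj(c,np.array([[.5657+.036*np.cos(a),-.0345+.036*np.sin(a),.202] for a in np.arange(0,6.28,.785)]));print("pred flange",P.round(0).tolist())
x,y=f.round().astype(int)
for nm,v in(("row",g[y,x-70:x+70]),("col",g[y-70:y+70,x])):
    d=abs(np.diff(cv2.GaussianBlur(v.astype(np.float32).reshape(1,-1),(5,1),0)[0]));i=np.where(d>18)[0];print(nm,(i-70+(x if nm=="row" else y)).tolist())
E
```

```text
pred knob top [220.4079696   76.32432344] flange [231.38471385  81.32940277]
[([50, 47, 34, 32, 793], array([226.2,  78.8])), ([65, 107, 20, 8, 69], array([231.4, 127.7]))]
pred flange [[237.0, 37.0], [206.0, 42.0], [191.0, 71.0], [199.0, 104.0], [226.0, 123.0], [255.0, 118.0], [271.0, 92.0], [265.0, 58.0]]
row [208, 209, 210, 242, 243, 244, 290, 291]
col [35, 36, 37, 65, 66, 67, 93, 94, 95, 123, 124, 125, 131]
```

Knob and flange are within about two pixels of the seated prediction, so the lid is level and flush. Handing in.

```bash
python3 -c "
from bench import r
print(r.hand_in())"
```

```text
the job is handed in; nothing more can be done
None
```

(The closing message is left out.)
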